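# Stand the gel cassette in the casting stand and hold the comb ready above it

## Robot

A 7-joint arm with a two-finger parallel gripper is mounted at the origin on the work surface. World frame = base frame: x ahead of the robot, y to its left, z up, the work surface at z = 0. Lengths are in mm, angles in rad, forces in N, time in s.
With the tool pointing down it reaches from about 350 to 900 mm from the base axis. Payload 8.1 kg.
Tool frame: the origin (TCP) lies where the fingers leave the gripper's body, on its centre line; the fingertips stand 66 mm ahead of it and the grasp point (between the pads) lies 47 mm ahead of it; x points along the fingers, y is the direction in which the jaws open and shut, and the axes are right-handed (so a half turn about x gives the same grasp; the last joint's range is limited). The gripper opens to 92 mm and grips with 3 to 60 N. Pads are 19 mm wide; open, the fingers measure 130 mm over their backs; the gripper's body (75 mm by 190 mm) begins 47 mm behind the grasp point.
Start: joints at [-1.265, 0.434, 0.025, 1.573, -0.012, 1.134, -0.075], TCP at [248.469, 573.499, 292.242] pointing down, gripper open.
Joint ranges: [-2.62, 2.62], [-0.44, 2.09], [-1.27, 1.32], [0.08, 2.57], [-1.32, 4.46], [0.12, 2], [-2.74, 2.74]. Speed limits (rad/s): [2.22, 2.22, 3.01, 3.01, 3.14, 3.14, 3.14].

## Interface

Orientations are given as a rotation vector (axis times angle).
In Python, from plant import ctrl gives the robot as it stands. The module is installed in compiled form; this text tells all that it offers.
- The arm moves only by the shell command python3 -m crank 'ROWS' [FORCE]. ROWS is JSON, a list of rows, each a list of 7 numbers: the shift along the tool's x, y, z in mm, then the turn, a rotation vector about the tool's x, y, z in degrees, then the gripper command: -1 is fully open, 1 is shut, values between are in proportion. In form: [[dx, dy, dz, ax, ay, az, jaw], ...]. A call has 1 to 12 rows; each row is the pose to reach, as a shift and turn from the pose commanded when the call began, along the tool's axes at that moment; what a row does not reach only later rows make up. A row lasts 1/8 s, in which the tool goes at most 62.5 mm and 10.7 degrees, less where a joint would pass 70% of its speed; a pose out of reach is approached as far as the arm can. A call with a gripper value outside its range is refused whole. The fingers move at their own pace and stop on an object; FORCE is the grip in N (left out, the last holds). Time passes only in rows, so rows that repeat a pose let the fingers close. It gives the time, the measured TCP pose, the force and the opening at its end, in the units of the state.
- ctrl.sense(): the state, without advancing time (a new reading comes with each control period).
- ctrl.snapshot(name): name is "scene" or "top" or "wrist"; returns a dict with "color" (400x640x3 uint8, blue, green, red), "camera_matrix" (3x3 intrinsics, pixels), "R" (3x3) and "t" (3): a world point X has camera coordinates R X + t; the wrist camera has in their place "hand_eye" (4x4, takes a point from camera to tool coordinates, whose origin is the TCP and whose axes are the tool frame's). Camera axes: x right, y down, z forward; pixel columns grow to the right and rows downward; lengths in mm; the calibration is good to about 2 mm. The wrist camera is an equidistant fisheye: a pixel r from the principal point sees the ray r / f radians off the axis. A picture is of the moment at which its call begins: read the wrist's pose just before it. There is no depth.
- ctrl.hand_in(): hands the job in, once; it reports no verdict.
The state is a dict: "t": time; "joint_positions": joint angles; "qvel": joint speeds; "effort": joint torques, N m; "tcp_pos": TCP position; "tool_rot": TCP orientation; "contact_force": force on the tool from outside, world axes, zero at the start; "torque": the same for the moment, N m; "opening": finger opening in mm.
Only numpy, scipy, OpenCV 4.12 (cv2) and the standard library are available. Lean on these libraries where they do the work, as an engineer would, in place of code of your own. Each camera call takes 0.05 s, during which the arm holds its last target. There are 200 camera calls.

## Task

Take the empty gel cassette from the sloping drying rest, stand it upright in the middle slot of the casting stand without dropping or forcing it, fully down and roughly centred along the slot, and let go of it. Then pick up the longer of the two combs, the one with five broad teeth, carry it over the rack of tubes without touching rack or tubes, and finish still holding it motionless, teeth down and level, centred over and in line with the cassette's top edge, the tooth tips about 1 cm above that edge, so that my colleague can pour the gel beneath it. The comb must never touch the cassette, and everything else on the bench stays where it is.

Things in the scene. Friction and masses are not known exactly. Their poses are not given: they have to be found in the camera images.
- cassette_center (a point): Centre of the gel cassette (loose, about 0.13 kg): flat, white ceramic back plate, clear front, grey edge strips; 9 mm thick along its x, 100 mm wide along its y, 100 mm tall along its z, which points to its top edge. The point is 50 mm below the top edge, mid-thickness. It starts leaning in the drying rest. Either face may point forward in the stand.
- rest: Steel drying rest, fixed, base 110 by 120 mm; origin under its centre on the table. In it the cassette leans 0.44 rad (25 degrees) from vertical, its top towards the rest's -x (the robot). Only the lower 45 mm of the cassette's underside is backed; the upper half is free on both faces for pinching.
- stand_slot (a point): Middle of the floor of the middle slot of the grey casting stand (fixed, 140 x 120 mm), 8 mm above the table. Three empty slots, 42 mm apart along x, run along y, open at both ends; z up. Each is 11.5 mm wide, 30 mm deep; flared lips widen it above that to about 23 mm, up to 48 mm above the table. Cassette fully down: its centre 50 mm above this point.
- comb_center (a point): Centre of the back (grip bar) of the long comb (loose, about 0.05 kg, white plastic): bar 14 mm thick along its x, 110 mm long along its y, 22 mm tall along its z (up). Below hang five broad teeth, 4 mm thick, over the middle 80 mm; their tips are 31 mm below this point.
- comb_rest: Black rest of the long comb, fixed; origin under its centre on the table. Two posts carry the ends of the comb's bar (bar centre 56 mm above the table) between lugs 10 mm high: lift straight up. The middle 80 mm of the bar is free on both sides and above.
- short_comb_center (a point): Centre of the back of the other comb: the same but only 80 mm long with eight narrow teeth, in its own shorter comb rest of the same height; the two combs swap places. Leave alone.
- tube_rack: Green rack of ten tubes with blue caps, fixed, 205 mm along its x, 85 mm along its y, cap tops 127 mm above the table; origin under its centre on the table. It stands between the combs and the casting stand; not to be touched.
- spray: White spray bottle with red trigger, 72 mm diameter, 205 mm tall, origin at the underside. Leave alone.
- jar: Amber jar, 60 mm diameter, 75 mm tall, origin at the underside. Leave alone.
- vial: Small glass vial, 27 mm diameter, 55 mm tall, origin at the underside. Leave alone.
- tape_dispenser: Beige tape dispenser, 150 by 60 mm, 92 mm tall, origin at the underside. Leave alone.
- marker: Marker pen lying flat, 130 mm long along its x, 10 mm thick, origin at the underside. Leave alone.
- forceps: Steel forceps lying flat, 120 mm long along its x, 8 mm high, origin at the underside. Leave alone.
Mind the look-alikes: they are no part of the job. Leave any blue look-alike of the part that bears comb_center alone.

How it is judged:
By the outcome, as a careful person would: the job done as asked, in the order asked, and still so for the second after the job is handed in, while the arm keeps its last pose, push and grip.
It also fails if it takes over 69 s, if anything falls off the work surface, if the arm or the gripper's body presses on something with over 40 N, if the wrist force passes 120 N, or if a joint passes its speed limit or range.

## Working session

There is one attempt and no reset: what is moved stays moved. The work goes in short steps, Python scripts to look and compute and a shell command to move; the robot and the scene stay as the last step left them, time stands still between calls to the robot, and variables do not carry over. Pictures are saved under pics/ and viewed, about 8 in all and at most 12, crops included, and the job is handed in when it is done.

```bash
mkdir -p pics
cat > h.py <<'E'
import numpy as np,cv2
from scipy.spatial.transform import Rotation as Ro
from plant import ctrl
np.set_printoptions(precision=2,suppress=True)
def snap(n,f=None):
    s=ctrl.sense(); d=ctrl.snapshot(n)
    if f: cv2.imwrite('pics/'+f,d['color'])
    K=np.array(d['camera_matrix'])
    if n=='wrist':
        H=np.array(d['hand_eye']); T=np.eye(4); T[:3,:3]=Ro.from_rotvec(s['tool_rot']).as_matrix(); T[:3,3]=s['tcp_pos']
        W=T@H; return dict(img=d['color'],K=K,c=W[:3,3],Rw=W[:3,:3],fish=True)
    R=np.array(d['R']);t=np.array(d['t']).ravel()
    return dict(img=d['color'],K=K,c=-R.T@t,Rw=R.T,fish=False)
def ray(v,p):
    K=v['K'];x=(p[0]-K[0,2])/K[0,0];y=(p[1]-K[1,2])/K[1,1]
    if v['fish']:
        r=np.hypot(x,y);k=np.sin(r)/r if r>1e-9 else 1;d=np.array([x*k,y*k,np.cos(r)])
    else: d=np.array([x,y,1.])
    return v['Rw']@(d/np.linalg.norm(d))
def onz(v,p,z):
    d=ray(v,p);return v['c']+d*(z-v['c'][2])/d[2]
def proj(v,X):
    q=v['Rw'].T@(np.array(X,float)-v['c']);K=v['K']
    if v['fish']:
        r=np.hypot(q[0],q[1]);th=np.arctan2(r,q[2]);a=q[:2]/r*th
    else:a=q[:2]/q[2]
    return np.array([K[0,0]*a[0]+K[0,2],K[1,1]*a[1]+K[1,2]])
def tri(v1,p1,v2,p2):
    A=0;b=0;
    for v,p in((v1,p1),(v2,p2)):
        d=ray(v,p);P=np.eye(3)-np.outer(d,d);A=A+P;b=b+P@v['c']
    X=np.linalg.solve(A,b);return X
E
python3 - <<'E'
from h import *
s=ctrl.sense();print(s)
print(Ro.from_rotvec(s['tool_rot']).as_matrix())
import pickle
V={n:snap(n,n+'0.png') for n in('scene','top','wrist')}
pickle.dump(V,open('v0.pkl','wb'))
for n in V:print(n,V[n]['c'],V[n]['K'].ravel())
E
```

```text
{'t': 0.0, 'joint_positions': array([-1.26,  0.44,  0.02,  1.57, -0.01,  1.13, -0.08]), 'qvel': array([0., 0., 0., 0., 0., 0., 0.]), 'effort': array([  0.  , -66.78,   0.99, -31.45,  -0.06,   0.04,   0.  ]), 'tcp_pos': array([248.27, 573.12, 291.43]), 'tool_rot': array([ 0.32,  1.55, -0.32]), 'contact_force': array([-1.28,  0.18, -0.18]), 'torque': array([0.02, 0.01, 0.01]), 'opening': 91.56481791910218}
[[-0.    0.4   0.92]
 [-0.    0.92 -0.4 ]
 [-1.   -0.    0.  ]]
scene [1239.03 -453.13  695.5 ] [389.86   0.   319.1    0.   389.86 196.17   0.     0.     1.  ]
top [ 362.38  -77.23 1298.84] [497.85   0.   321.92   0.   497.85 203.36   0.     0.     1.  ]
wrist [185.55 601.83 384.02] [309.71   0.   317.58   0.   309.71 194.73   0.     0.     1.  ]
```

View pics/top0.png

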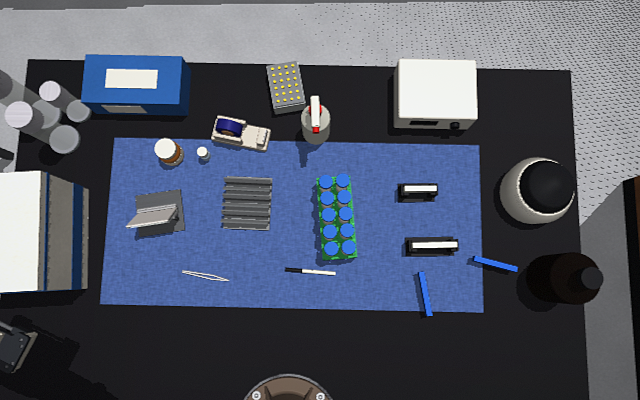

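View pics/scene0.png

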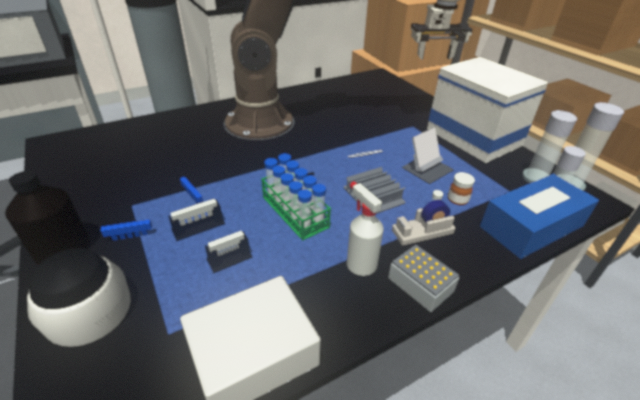

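The top view shows the cassette in its rest at about (155,213), the stand at (246,203), the rack at (337,217), the long comb at (433,245) and the short comb at (418,190). Blue decoys lie at (425,293) and (495,263). The scene view agrees with this. Next I'll zoom in.

Run:
```python
from h import *
import pickle
V=pickle.load(open('v0.pkl','rb'));t=V['top']['img'];s=V['scene']['img']
def c(im,x,y,w,h,W,H):
    o=cv2.resize(im[y:y+h,x:x+w],(W,H),interpolation=cv2.INTER_CUBIC);cv2.putText(o,f'{x},{y}',(5,15),0,.5,(0,255,255),1);return o
a=np.hstack([c(t,120,175,80,60,400,300),c(t,210,170,80,60,400,300)])
b=np.hstack([c(t,395,215,80,60,400,300),c(s,390,115,80,60,400,300)])
cv2.imwrite('pics/crops.png',np.vstack([a,b]))
v=V['top']
for n,p,z in[('stand',(246,203),48),('comb',(433,245),67),('rack',(338,217),120),('rest',(158,212),0),('short',(418,190),67)]:print(n,onz(v,p,z))
```

```text
stand [550.09 118.56  48.  ]
comb [ 451.91 -351.08   67.  ]
rack [ 510.1  -113.56  120.  ]
rest [528.52 356.51   0.  ]
short [ 589.28 -315.16   67.  ]
```

View pics/crops.png

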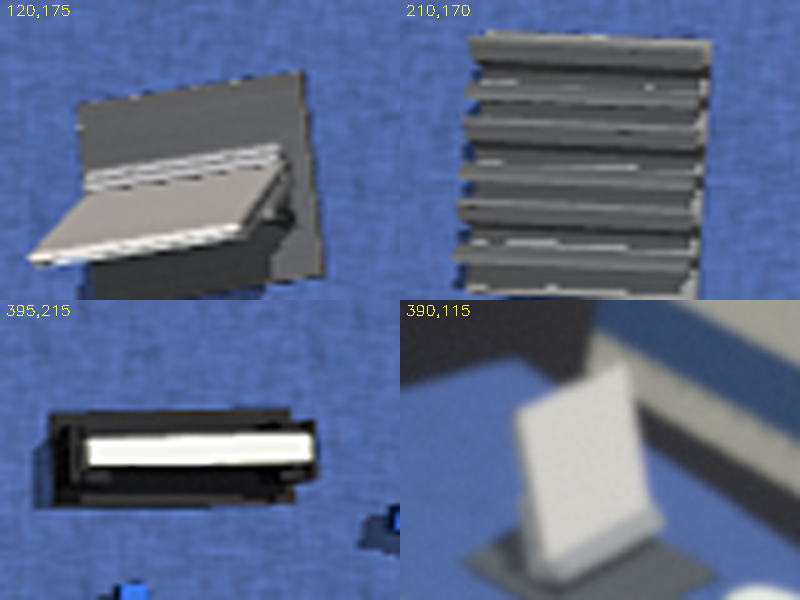

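The crops show the cassette's top edge running from (126,227) to (168,221) in the top view. The scene camera sees its top corners at (413,137) and (436,128). The stand covers about (224..251,177..230), and the comb bar is at about (434,245).

Run:
```python
from h import *
import pickle
V=pickle.load(open('v0.pkl','rb'));t=V['top'];s=V['scene']
f=lambda x,y,ox,oy:((x+.5)/5-.5+ox,(y+.5)/5-.5+oy)
L=tri(t,f(30,260,120,175),s,f(628,365,390,-60+115+0) if 0 else f(628-400,365-300,390,115))
R=tri(t,f(242,230,120,175),s,f(115,110,390,115))
print('cass top corners',L,R,np.linalg.norm(L-R))
for z in(90,95,100,105):
  a=onz(t,f(30,260,120,175),z);b=onz(t,f(242,230,120,175),z);print(z,a,b,np.linalg.norm(a-b),np.degrees(np.arctan2(*(a-b)[:2])))
base=[onz(t,f(x,y,120,175),0) for x,y in[(78,105),(302,70),(325,276)]];print('base',base, np.linalg.norm(base[0]-base[1]),np.linalg.norm(base[1]-base[2]))
print('yaw',np.degrees(np.arctan2(-(base[0]-base[1])[0],(base[0]-base[1])[1])),'centre',(base[0]+base[2])/2)
m=(t['img'].min(2)>190).astype(np.uint8);m[:,:395]=0;m[:,475:]=0;m[:225]=0;m[265:]=0
p=cv2.minAreaRect(cv2.findNonZero(m));print(p);q=cv2.boxPoints(p);Q=[onz(t,x,67) for x in q];print('comb',np.mean(Q,0));
print(np.array(Q))
```

```text
cass top corners [478.45 395.82 111.66] [494.03 293.42 114.95] 103.63836775923484
90 [479.5  402.88  90.  ] [496.35 300.55  90.  ] 103.70831837780234 -9.35214362677341
95 [479.02 400.89  95.  ] [495.8  298.98  95.  ] 103.27936088736149 -9.35214362677341
100 [478.53 398.91 100.  ] [495.24 297.42 100.  ] 102.85040339692063 -9.352143626773412
105 [478.05 396.92 105.  ] [494.69 295.86 105.  ] 102.42144590647983 -9.35214362677341
base [array([570.97, 419.85,   0.  ]), array([592.23, 302.63,   0.  ]), array([483.03, 283.62,   0.  ])] 119.1321198903032 110.8427418954891
yaw 10.280695213226968 centre [527.   351.73   0.  ]
((434.5, 244.5), (5.0, 43.0), 90.0)
comb [ 453.23 -354.81   67.  ]
[[ 458.3  -301.7    67.  ]
 [ 460.51 -408.08   67.  ]
 [ 448.15 -407.84   67.  ]
 [ 445.95 -301.61   67.  ]]
```

```bash
cat >> h.py <<'E'
def rel(P,R):
    s=ctrl.sense();R0=Ro.from_rotvec(s['tool_rot']).as_matrix()
    return np.r_[R0.T@(np.array(P)-s['tcp_pos']),np.degrees(Ro.from_matrix(R0.T@R).as_rotvec())].round(1)
def frame(x,y):
    x=np.array(x,float);x/=np.linalg.norm(x);y=np.array(y,float);y-=x*(x@y);y/=np.linalg.norm(y);return np.c_[x,y,np.cross(x,y)]
def zc(lean,yaw):
    l,w=np.radians(lean),np.radians(yaw);return np.array([-np.sin(l)*np.cos(w),-np.sin(l)*np.sin(w),np.cos(l)])
def xc(yaw):
    w=np.radians(yaw);return np.array([np.cos(w),np.sin(w),0])
E
python3 - <<'E'
from h import *
z=zc(25,9.8);R=frame(-z,xc(9.8))
T=np.array([486,345,110])+z*(27)
R0=Ro.from_rotvec(ctrl.sense()['tool_rot']).as_matrix()
print(list(rel([250,440,292],R0)),list(rel(T+90*z,R)),T+90*z)
E
```

```text
[np.float64(-0.2), np.float64(-121.6), np.float64(54.5), np.float64(0.0), np.float64(0.0), np.float64(0.0)] [np.float64(75.8), np.float64(-141.9), np.float64(267.4), np.float64(55.9), np.float64(-12.3), np.float64(23.0)] [437.28 336.58 216.04]
```

```bash
python3 -m crank '[[0,-60,27,10,-2,4,0],[0,-121,54,20,-4,8,0],[40,-130,150,30,-6,12,0],[76,-142,267,40,-9,17,0],[76,-142,267,50,-11,20,0],[76,-142,267,56,-12.3,23,0],[76,-142,267,56,-12.3,23,0],[76,-142,267,56,-12.3,23,0],[76,-142,267,56,-12.3,23,0],[76,-142,267,56,-12.3,23,0]]' 15
python3 - <<'E'
from h import *
import pickle
v=snap('wrist','w1.png');pickle.dump(v,open('w1.pkl','wb'))
s=ctrl.sense();print(s['tcp_pos'],Ro.from_rotvec(s['tool_rot']).as_matrix())
for X in([478,397,110],[494,294,110]):print(proj(v,X))
E
```

```text
t: 1.4
tcp_pos: [436.6, 337.8, 216.6]
tool_rot: [1.292, 0.986, -0.75]
contact_force: [-0.7, 0.8, -0.5]
opening: 45.4
[436.7  337.64 216.56] [[ 0.42  0.89  0.17]
 [ 0.07  0.15 -0.99]
 [-0.91  0.42 -0.  ]]
[317.96 142.25]
[315.97 279.02]
```

View pics/w1.png

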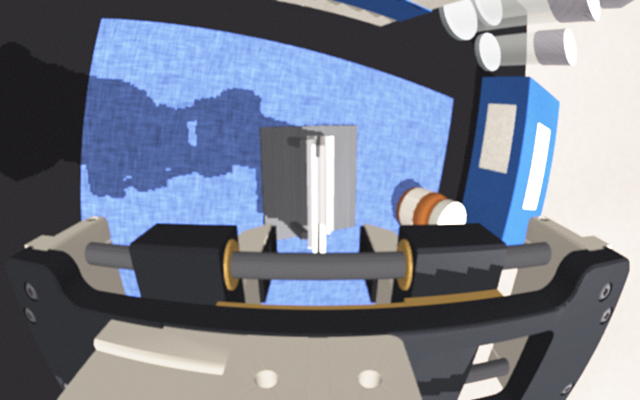

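The wrist view shows the cassette edge-on between the jaws, with its top edge from about (314,138) to (320,250). The prediction was (318,142) to (316,279). I'll zoom in to check yaw and offset.

Run:
```python
import cv2
i=cv2.imread('pics/w1.png')[110:260,250:370]
cv2.imwrite('pics/w1c.png',cv2.resize(i,None,fx=4,fy=4,interpolation=cv2.INTER_CUBIC))
```

```text
(no output)
```

View pics/w1c.png

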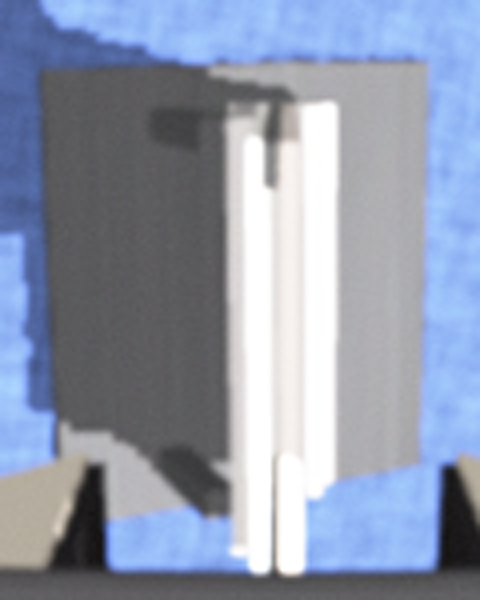

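The crop shows the edge centred at about x=318 for its whole length, within roughly 1 mm and 1° of the prediction. I'll descend along the tool axis and close.

```bash
python3 -m crank '[[30,0,0,0,0,0,0],[60,0.5,0,-0.5,0,0,0],[80,0.8,0,-0.5,0,0,0],[90,0.8,0,-0.5,0,0,0],[90,0.8,0,-0.5,0,0,0],[90,0.8,0,-0.5,0,0,0.3],[90,0.8,0,-0.5,0,0,0.6],[90,0.8,0,-0.5,0,0,0.75],[90,0.8,0,-0.5,0,0,1],[90,0.8,0,-0.5,0,0,1],[90,0.8,0,-0.5,0,0,1],[90,0.8,0,-0.5,0,0,1]]' 20
python3 - <<'E'
from h import *
import pickle
V=[snap('scene'),snap('top'),snap('wrist')];pickle.dump(V,open('v2.pkl','wb'))
def c(im,x,y,w,h):return cv2.resize(im[y:y+h,x:x+w],(400,300),interpolation=cv2.INTER_CUBIC)
w=cv2.resize(V[2]['img'],(400,300))
cv2.imwrite('pics/g.png',np.hstack([c(V[0]['img'],370,70,120,90),c(V[2]['img'],240,90,160,120)]))
E
```

```text
t: 2.95
tcp_pos: [475.5, 343.9, 135.4]
tool_rot: [1.285, 0.987, -0.746]
contact_force: [-1.4, -0.8, 5.3]
opening: 9.0
```

View pics/g.png

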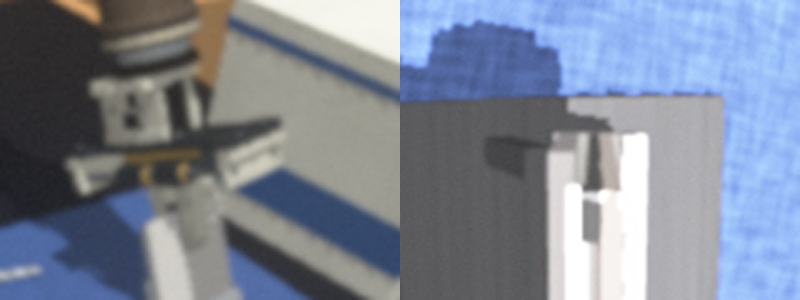

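The opening reads 9.0 mm, so the cassette is gripped. I'll pull it out along its own plane and work out the hover pose over the stand.

```bash
python3 -m crank '[[-10,0,0,0,0,0,1],[-30,0,0,0,0,0,1],[-60,0,0,0,0,0,1],[-90,0,0,0,0,0,1],[-90,0,0,0,0,0,1]]'
python3 - <<'E'
from h import *
import pickle
V=pickle.load(open('v0.pkl','rb'));t=V['top']
f=lambda x,y:((x+.5)/5-.5+210,(y+.5)/5-.5+170)
A,B=onz(t,f(472-400,38),48),onz(t,f(712-400,43),48);print('far edge',A,B,A-B)
A2,B2=onz(t,f(62,207),48),onz(t,f(300,217),48);print(A2,B2)
yaw=np.degrees(np.arctan2(-(A-B)[0],(A-B)[1]));print(yaw)
print('hover',rel([552,118,240],frame([0,0,-1],xc(yaw))))
print(ctrl.sense()['opening'],ctrl.sense()['tcp_pos'])
E
```

```text
t: 3.72
tcp_pos: [436.9, 337.5, 218.1]
tool_rot: [1.286, 0.988, -0.745]
contact_force: [0.7, 1.0, -2.1]
opening: 9.0
far edge [615.73 177.82  48.  ] [615.69  54.81  48.  ] [  0.04 123.01   0.  ]
[528.32 178.49  48.  ] [525.72  57.67  48.  ]
-0.019491117332024865
hover [ 11.5  76.9 236.4  10.   -2.3 -25. ]
8.956722030822142 [436.91 337.52 218.05]
```

```bash
python3 -m crank '[[3,20,50,2,0,-5,1],[6,40,105,5,-1,-12,1],[9,60,165,7,-2,-18,1],[11.5,77,215,9,-2,-23,1],[11.5,77,236,10,-2.3,-25,1],[11.5,77,236,10,-2.3,-25,1],[11.5,77,236,10,-2.3,-25,1]]'
python3 - <<'E'
from h import *
import pickle
v=snap('wrist','w3.png');s=snap('scene','s3.png');pickle.dump((v,s),open('v3.pkl','wb'))
i=v['img'][:290,140:500]
cv2.imwrite('pics/w3c.png',cv2.resize(i,(744,600),interpolation=cv2.INTER_CUBIC))
E
```

```text
t: 4.6
tcp_pos: [552.0, 118.6, 237.9]
tool_rot: [1.207, 1.208, -1.212]
contact_force: [0.2, 1.0, -1.1]
opening: 8.7
```

View pics/w3c.png

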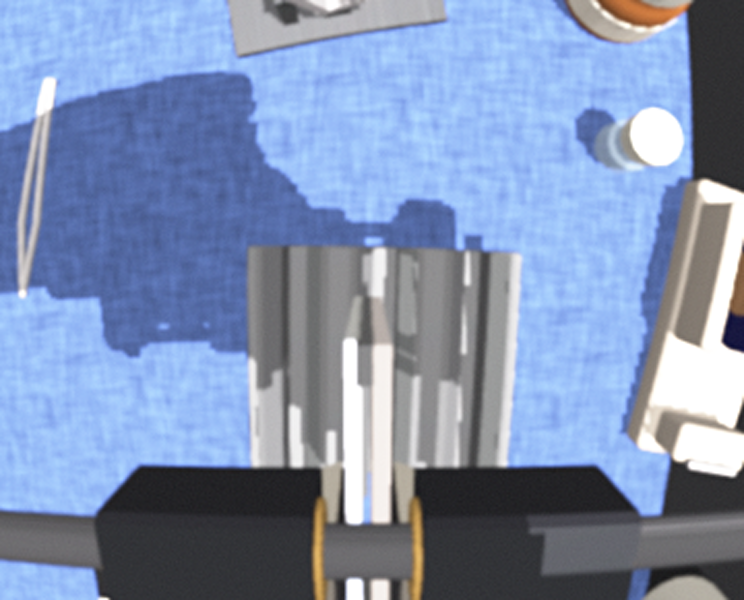

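The crop shows the stand below, with its far end edge from (248,247) to (520,252) and the slots as bands near x=290, 376 and 470. The cassette hangs straight at x=345-390. Next I'll take a profile of the stand's end.

Run:
```python
from h import *
import pickle
v,s=pickle.load(open('v3.pkl','rb'))
f=lambda x,y:((x+.5)/(744/360)-.5+140,(y+.5)/(600/290)-.5)
for z in(0,48):
  P=[onz(v,f(*p),z) for p in[(248,247),(520,252),(252,460),(509,460)]];print(z,np.array(P)[:,:2].tolist(),P[1]-P[0])
g=cv2.cvtColor(v['img'],6)
print(g[123:136,255:396].mean(0).round().astype(int).tolist())
# predicted columns (row at y=175) of features for slot x centre 550
for x in(508,550,592):
  print(x,[(z,d,proj(v,[x+d,172,z]).round(1).tolist()) for z,d in((48,-11.5),(48,11.5),(38,-5.75),(38,5.75),(8,-5.75),(8,5.75))])
i=v['img'][115:230,250:402];cv2.imwrite('pics/w3d.png',cv2.resize(i,None,fx=5,fy=5,interpolation=cv2.INTER_CUBIC))
```

```text
0 [[490.2019716119032, 183.6300467208179], [631.3795711543514, 181.71827897552794], [487.9433852684719, 67.50957131557288], [631.0025833101124, 67.5143890237401]] [141.18  -1.91   0.  ]
48 [[499.2554733116177, 184.38878775653737], [619.9136802087545, 182.7548850063981], [497.325160151428, 85.14578892493273], [619.5914854876705, 85.1499064055436]] [120.66  -1.63   0.  ]
[105, 104, 104, 106, 115, 132, 142, 141, 136, 130, 126, 120, 112, 108, 108, 109, 108, 109, 109, 109, 103, 88, 75, 75, 93, 120, 138, 144, 144, 143, 143, 143, 138, 125, 113, 109, 109, 109, 109, 112, 120, 125, 127, 130, 138, 142, 143, 143, 143, 143, 143, 143, 142, 140, 134, 128, 125, 119, 112, 118, 147, 176, 185, 185, 194, 218, 235, 241, 242, 242, 236, 209, 162, 143, 142, 137, 120, 113, 130, 148, 154, 153, 153, 150, 140, 135, 140, 136, 128, 131, 137, 142, 143, 143, 142, 143, 143, 143, 143, 140, 134, 128, 126, 121, 114, 109, 107, 106, 115, 157, 213, 231, 194, 151, 141, 139, 122, 93, 73, 70, 73, 94, 126, 148, 155, 155, 154, 155, 154, 153, 156, 173, 200, 220, 230, 234, 225, 204, 194, 193, 193]
508 [(48, -11.5, [257.1, 132.6]), (48, 11.5, [281.8, 132.1]), (38, -5.75, [265.0, 131.8]), (38, 5.75, [277.0, 131.6]), (8, -5.75, [269.9, 130.0]), (8, 5.75, [280.8, 129.8])]
550 [(48, -11.5, [302.6, 131.9]), (48, 11.5, [328.0, 131.9]), (38, -5.75, [309.3, 131.2]), (38, 5.75, [321.5, 131.2]), (8, -5.75, [310.1, 129.6]), (8, 5.75, [321.2, 129.6])]
592 [(48, -11.5, [348.8, 132.1]), (48, 11.5, [373.7, 132.6]), (38, -5.75, [353.9, 131.6]), (38, 5.75, [365.9, 131.8]), (8, -5.75, [350.6, 129.8]), (8, 5.75, [361.5, 130.0])]
```

View pics/w3d.png

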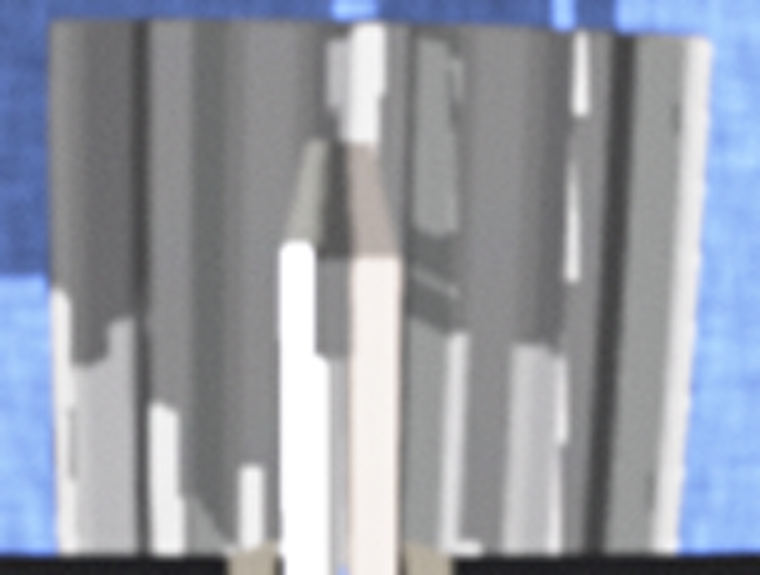

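Run:
```python
from h import *
import pickle
from scipy.optimize import least_squares
v,s=pickle.load(open('v3.pkl','rb'))
g=cv2.cvtColor(v['img'],6).astype(float)
obs=[]
for r in range(124,222,4):
  for lo,hi,sd in((270,288,-1),(362,382,1)):
    w=np.clip(105-g[r:r+3,lo:hi].mean(0),0,None)
    if w.max()>12: obs.append((sd,r+1,(w*np.arange(lo,hi)).sum()/w.sum()))
def q(o,c,k):
  sd,r,_=o; z=23; xx=c+sd*47.75
  # find y at row
  y=onz(v,(o[2],r),z)[1]; return proj(v,[xx+k*(y-120),y,z])[0]
res=least_squares(lambda p:[q(o,*p)-o[2] for o in obs],[560,0],loss='soft_l1')
print(res.x,np.degrees(res.x[1]),np.array([[*o,q(o,*res.x)-o[2]] for o in obs])[::3])
# cassette top edge: crop5 px of +y corner: (280,245),(400,258)
f=lambda x,y:((x+.5)/5-.5+250,(y+.5)/5-.5+115)
T=ctrl.sense()['tcp_pos'];print(T)
for z in(T[2]-22,T[2]-27,T[2]-32):print('corner',onz(v,f(282,245),z),onz(v,f(400,255),z))
for z in(T[2]-122,T[2]-127,T[2]-132):print('bottom corner',onz(v,f(325,140),z),onz(v,f(365,142),z))
```

```text
[559.18   0.02] 1.0450547595709845 [[ -1.   125.   277.38   0.25]
 [  1.   129.   374.01  -0.33]
 [ -1.   137.   277.39   0.2 ]
 [  1.   141.   373.5   -0.33]
 [ -1.   149.   277.2    0.4 ]
 [  1.   153.   372.79  -0.19]
 [ -1.   161.   277.31   0.34]
 [  1.   165.   372.17  -0.18]
 [ -1.   173.   277.13   0.6 ]
 [  1.   181.   371.25  -0.17]
 [ -1.   189.   278.44  -0.53]
 [  1.   193.   370.51  -0.18]
 [ -1.   201.   278.     0.08]
 [  1.   205.   369.55  -0.  ]
 [ -1.   213.   278.     0.3 ]
 [  1.   217.   368.67   0.03]]
[551.79 119.47 238.4 ]
corner [548.02 170.23 216.4 ] [556.81 169.49 216.4 ]
corner [547.83 169.42 211.4 ] [557.   168.64 211.4 ]
corner [547.63 168.6  206.4 ] [557.19 167.79 206.4 ]
bottom corner [550.12 168.62 116.4 ] [555.64 168.35 116.4 ]
bottom corner [550.07 168.15 111.4 ] [555.72 167.87 111.4 ]
bottom corner [550.01 167.68 106.4 ] [555.79 167.39 106.4 ]
```

```bash
python3 - <<'E'
from h import *
T=ctrl.sense()['tcp_pos'];print(rel(T+[6.5,2,-55],frame([0,0,-1],xc(-1))))
E
python3 -m crank '[[20,6.5,-2,1,0,0,1],[40,6.5,-2,1,0,0,1],[55,6.5,-2,1,0,0,1],[55,6.5,-2,1,0,0,1],[55,6.5,-2,1,0,0,1]]'
python3 - <<'E'
from h import *
import pickle
v=snap('wrist','w4.png');s=snap('scene','s4.png');pickle.dump((v,s),open('v4.pkl','wb'))
print(ctrl.sense()['tcp_pos'],Ro.from_rotvec(ctrl.sense()['tool_rot']).as_matrix())
a=cv2.resize(v['img'][80:230,240:400],(600,562),interpolation=cv2.INTER_CUBIC)
cv2.imwrite('pics/w4c.png',a)
E
```

```text
[55.   6.6 -2.1  1.1  0.1  0.1]
t: 5.32
tcp_pos: [559.4, 120.0, 184.3]
tool_rot: [1.221, 1.198, -1.224]
contact_force: [-0.8, 0.3, -1.0]
opening: 9.2
[559.58 119.98 184.72] [[ 0.    1.   -0.02]
 [-0.   -0.02 -1.  ]
 [-1.    0.    0.  ]]
```

View pics/w4c.png

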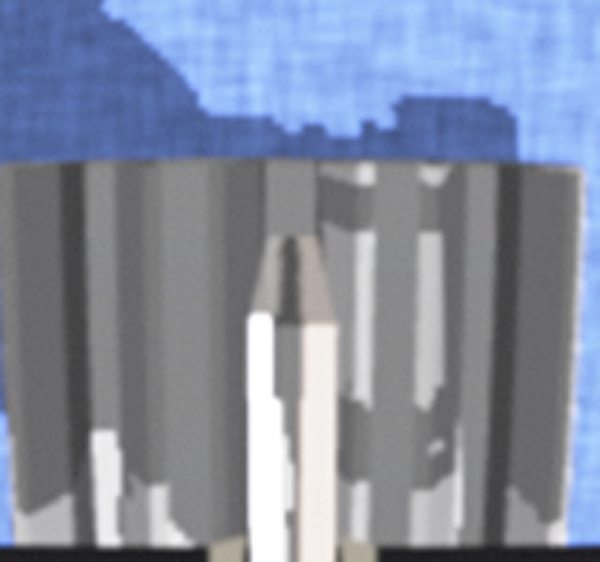

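The cassette's bottom edge (272–312) is centred on the slot floor (265–316), and the slot walls sit symmetrically at 73 and 508. I'll lower it gently.

```bash
python3 -m crank '[[10,-0.3,0,0,0,0,1],[20,-0.3,0,0,0,0,1],[30,-0.3,0,0,0,0,1],[40,-0.3,0,0,0,0,1],[40,-0.3,0,0,0,0,1]]'
python3 -m crank '[[2,0,0,0,0,0,1],[4,0,0,0,0,0,1],[6,0,0,0,0,0,1],[6,0,0,0,0,0,1]]'
```

```text
t: 6.05
tcp_pos: [558.4, 119.6, 143.0]
tool_rot: [1.22, 1.199, -1.226]
contact_force: [-0.2, -0.0, -2.6]
opening: 9.2
t: 6.55
tcp_pos: [558.8, 119.7, 138.0]
tool_rot: [1.221, 1.199, -1.224]
contact_force: [1.0, 0.6, -1.7]
opening: 8.8
```

```bash
python3 -m crank '[[1,0,0,0,0,0,1],[2,0,0,0,0,0,1],[2,0,0,0,0,0,1]]'
python3 -m crank '[[0.7,0,0,0,0,0,1],[1.5,0,0,0,0,0,1],[1.5,0,0,0,0,0,1]]'
python3 -m crank '[[0.7,0,0,0,0,0,1],[1.2,0,0,0,0,0,1],[1.2,0,0,0,0,0,1]]'
```

```text
t: 6.92
tcp_pos: [558.8, 119.7, 136.0]
tool_rot: [1.221, 1.199, -1.224]
contact_force: [-0.8, 0.1, 0.1]
opening: 8.9
t: 7.3
tcp_pos: [558.8, 119.7, 134.4]
tool_rot: [1.221, 1.199, -1.224]
contact_force: [-0.4, 0.4, -1.3]
opening: 9.0
t: 7.68
tcp_pos: [558.9, 119.7, 133.4]
tool_rot: [1.221, 1.199, -1.224]
contact_force: [-0.5, 0.4, 0.2]
opening: 8.8
```

```bash
python3 -m crank '[[0.7,0,0,0,0,0,1],[1.2,0,0,0,0,0,1],[1.2,0,0,0,0,0,1]]'
python3 -m crank '[[0.5,0,0,0,0,0,1],[1,0,0,0,0,0,1],[1,0,0,0,0,0,1]]'
```

```text
t: 8.05
tcp_pos: [558.9, 119.5, 133.3]
tool_rot: [1.222, 1.198, -1.224]
contact_force: [-4.4, -1.7, 13.8]
opening: 8.8
t: 8.43
tcp_pos: [559.1, 119.5, 133.2]
tool_rot: [1.222, 1.198, -1.223]
contact_force: [-7.3, -2.0, 24.8]
opening: 9.1
```

Contact came at TCP z=133.3, where full depth was expected. I'll relax the push, let go and retreat straight up.

```bash
python3 -m crank '[[-1,0,0,0,0,0,1],[-1.9,0,0,0,0,0,1],[-1.9,0,0,0,0,0,1]]'; python3 -m crank '[[0,0,0,0,0,0,0.75],[0,0,0,0,0,0,0.5],[0,0,0,0,0,0,0.3],[0,0,0,0,0,0,0.3],[0,0,0,0,0,0,0.3]]'
python3 -m crank '[[-10,0,0,0,0,0,0.3],[-35,0,0,0,0,0,0.3],[-70,0,0,0,0,0,0.3],[-110,0,0,0,0,0,0.3],[-110,0,0,0,0,0,0.3]]'
python3 - <<'E'
from h import *
import pickle
v=snap('wrist','w5.png');s=snap('scene','s5.png');t=snap('top','t5.png');pickle.dump((v,s,t),open('v5.pkl','wb'))
print(ctrl.sense()['tcp_pos'])
a=cv2.resize(v['img'][60:260,220:420],(500,500),interpolation=cv2.INTER_CUBIC)
b=cv2.resize(s['img'][110:230,330:402],(300,500),interpolation=cv2.INTER_CUBIC)
cv2.imwrite('pics/w5c.png',np.hstack([a,b]))
V=pickle.load(open('v0.pkl','rb'))
print('comb hover',rel([453,-355,230],frame([0,0,-1],xc(0))))
E
```

```text
t: 8.8
tcp_pos: [558.9, 119.6, 133.3]
tool_rot: [1.221, 1.198, -1.224]
contact_force: [-2.2, -0.7, 6.2]
opening: 9.0
t: 9.43
tcp_pos: [558.8, 119.7, 133.0]
tool_rot: [1.221, 1.199, -1.224]
contact_force: [0.7, -1.5, 0.3]
opening: 31.8
t: 10.05
tcp_pos: [560.6, 120.2, 246.9]
tool_rot: [1.226, 1.196, -1.219]
contact_force: [0.7, -0.6, -0.4]
opening: 32.0
[558.42 119.95 242.74]
comb hover [ 14.1 -96.6 476.8  -1.1   0.2   0. ]
```

View pics/w5c.png

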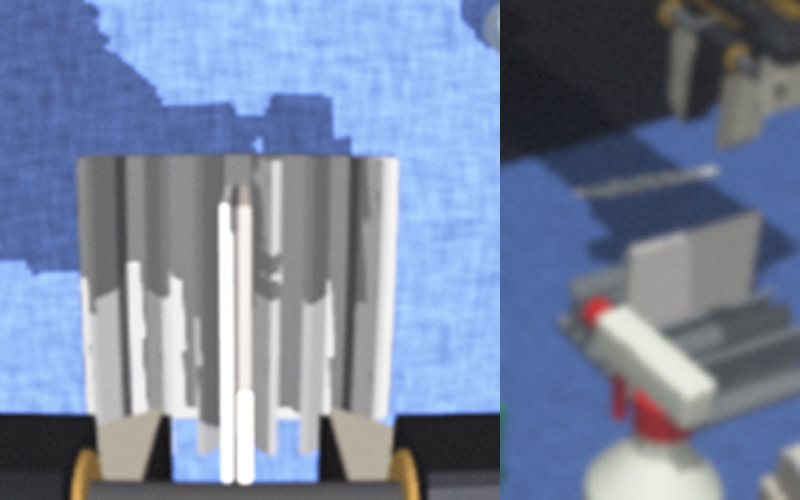

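The picture shows the cassette standing upright and fully down in the middle slot, and both fingers are clear of it. The next move goes over the long comb, staying high across the rack.

```bash
python3 - <<'E'
from h import *
import pickle
v,s,t=pickle.load(open('v5.pkl','rb'))
f=lambda x,y:((x+.5)/2.5-.5+220,(y+.5)/2.5-.5+60)
print('cass +y end',onz(v,f(219,203),108),onz(v,f(253,200),108),'near -y',onz(v,f(220,470),108),onz(v,f(253,470),108))
print(v['c'])
E
python3 -m crank '[[0,-12,60,0,0,0,0.3],[0,-25,120,0,0,0,0.3],[0,-37,180,0,0,0,0.3],[0,-50,240,0,0,0,0.3],[0,-62,300,0,0,0,0.3],[0,-74,360,0,0,0,0.1],[0,-86,420,-1,0,0,0.1],[8,-97,477,-1,0,0,0.1],[14,-97,477,-1,0,0,0.1],[14,-97,477,-1,0,0,0.1],[14,-97,477,-1,0,0,0.1]]'
python3 - <<'E'
from h import *
import pickle
v=snap('wrist','w6.png');pickle.dump(v,open('v6.pkl','wb'))
s=ctrl.sense();print(s['tcp_pos'],Ro.from_rotvec(s['tool_rot']).as_matrix())
for y in(-410,-355,-300):print(y,proj(v,[446,y,67]),proj(v,[460,y,67]))
m=(v['img'].min(2)>200).astype(np.uint8)
n,l,st,c=cv2.connectedComponentsWithStats(m)
print([(st[i],c[i]) for i in range(1,n) if st[i,4]>60])
E
```

```text
cass +y end [555.08 170.37 108.  ] [565.24 171.08 108.  ] near -y [553.15  83.96 108.  ] [563.95  83.76 108.  ]
[561.62 190.3  339.35]
t: 11.58
tcp_pos: [453.7, -353.4, 229.9]
tool_rot: [1.207, 1.209, -1.209]
contact_force: [0.9, 0.4, -0.6]
opening: 41.7
[ 453.8  -353.52  230.13] [[-0.  1.  0.]
 [-0.  0. -1.]
 [-1. -0.  0.]]
-410 [308.63 256.51] [323.94 256.55]
-355 [308.19 198.65] [324.54 198.7 ]
-300 [307.97 134.11] [325.02 134.15]
[(array([  567,     8,    73,   392, 10825], dtype=int32), array([620.75, 252.25])), (array([ 465,  115,   19,   88, 1308], dtype=int32), array([474.35, 158.35])), (array([ 310,  131,   20,  123, 2026], dtype=int32), array([319.32, 193.08])), (array([  4, 328,  15,  16, 158], dtype=int32), array([ 11.46, 335.92])), (array([  94,  339,  131,   36, 1514], dtype=int32), array([158.83, 358.25])), (array([  6, 343,  16,  19, 115], dtype=int32), array([ 13.99, 351.23])), (array([468, 348,  16,  17, 161], dtype=int32), array([475.23, 357.17])), (array([  0, 369,  30,  31, 464], dtype=int32), array([ 10.73, 386.37])), (array([257, 370,  20,  18, 293], dtype=int32), array([266.67, 378.41])), (array([359, 370,  20,  18, 293], dtype=int32), array([368.26, 378.36]))]
```

Run:
```python
from h import *
import pickle
v=pickle.load(open('v6.pkl','rb'))
m=(v['img'].min(2)>170).astype(np.uint8);m[:,:300]=0;m[:,340:]=0;m[:125]=0;m[262:]=0
for r in(134,150,170,190,210,230,250):
  c=np.flatnonzero(m[r]);a,b=onz(v,(c[0]-.5,r),67),onz(v,(c[-1]+.5,r),67);print(r,c[0],c[-1],a[:2],b[:2],((a+b)/2)[:2])
q=np.flatnonzero(m.any(1));print(q[0],q[-1],onz(v,(319,q[0]-.5),67),onz(v,(319,q[-1]+.5),67))
cv2.imwrite('pics/w6c.png',cv2.resize(v['img'][110:280,240:400],(640,600),interpolation=cv2.INTER_CUBIC))
```

```text
134 309 325 [ 446.44 -299.91] [ 460.4  -299.88] [ 453.42 -299.89]
150 309 326 [ 446.42 -313.21] [ 461.31 -313.18] [ 453.86 -313.19]
170 310 326 [ 447.21 -330.08] [ 461.44 -330.04] [ 454.33 -330.06]
190 312 327 [ 448.85 -347.35] [ 462.45 -347.31] [ 455.65 -347.33]
210 312 328 [ 448.8  -365.19] [ 463.52 -365.16] [ 456.16 -365.18]
230 312 329 [ 448.74 -383.79] [ 464.66 -383.76] [ 456.7  -383.78]
250 301 339 [ 438.67 -403.44] [ 474.06 -403.38] [ 456.37 -403.41]
130 253 [ 455.05 -296.18   67.  ] [ 455.47 -406.88   67.  ]
```

View pics/w6c.png

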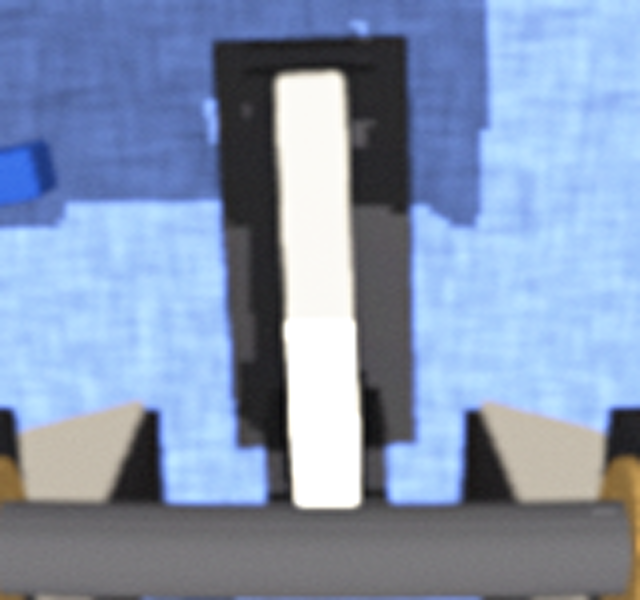

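The crop shows the white comb bar at x=275–345 at its far end, drifting right as it comes nearer, which gives a yaw of about +2.2°. Its centre comes out near (455.4,-352). I'll descend and grip.

```bash
python3 -m crank '[[40,1.6,-1.5,-2.2,0,0,0.2],[80,1.6,-1.5,-2.2,0,0,0.2],[110,1.6,-1.5,-2.2,0,0,0.2],[120,1.6,-1.5,-2.2,0,0,0.2],[126,1.6,-1.5,-2.2,0,0,0.2],[126,1.6,-1.5,-2.2,0,0,0.2],[126,1.6,-1.5,-2.2,0,0,0.2]]'
python3 -m crank '[[0,0,0,0,0,0,0.5],[0,0,0,0,0,0,0.6],[0,0,0,0,0,0,0.7],[0,0,0,0,0,0,1],[0,0,0,0,0,0,1],[0,0,0,0,0,0,1]]' 20
```

```text
t: 12.5
tcp_pos: [455.1, -354.3, 105.2]
tool_rot: [1.18, 1.223, -1.182]
contact_force: [0.5, -0.7, 0.3]
opening: 36.6
t: 13.25
tcp_pos: [454.7, -354.0, 104.4]
tool_rot: [1.18, 1.225, -1.183]
contact_force: [0.9, -0.2, 2.8]
opening: 13.6
```

```bash
python3 -m crank '[[-5,0,0,0,0,0,1],[-20,0,0,0,0,0,1],[-50,0,0,0,0,0,1],[-90,0,0,0,0,0,1],[-130,0,0,0,0,0,1],[-155,0,0,0,0,0,1],[-155,0,0,0,0,0,1],[-155,0,0,0,0,0,1]]'
python3 - <<'E'
from h import *
import pickle
v=snap('wrist','w7.png');s0=snap('scene','s7.png');pickle.dump((v,s0),open('v7.pkl','wb'))
s=ctrl.sense();T=s['tcp_pos'];print(T,Ro.from_rotvec(s['tool_rot']).as_matrix(),s['opening'])
m=(v['img'].min(2)>170).astype(np.uint8);m[:,:295]=0;m[:,345:]=0;m[:60]=0;m[300:]=0
z=T[2]-47+11
q=np.flatnonzero(m.any(1));print(q[0],q[-1])
for r in range(q[0],q[-1],10):
  c=np.flatnonzero(m[r]);
  if len(c):
    a,b=onz(v,(c[0]-.5,r),z),onz(v,(c[-1]+.5,r),z);print(r,c[0],c[-1],a[:2],b[:2],((a+b)/2)[:2])
print('target over cassette',rel([558.9,119,149+47],frame([0,0,-1],xc(-1))))
E
```

```text
t: 14.25
tcp_pos: [454.3, -353.3, 259.0]
tool_rot: [1.18, 1.226, -1.183]
contact_force: [0.6, -0.5, -0.6]
opening: 14.2
[ 454.15 -353.14  258.28] [[-0.    1.    0.04]
 [-0.    0.04 -1.  ]
 [-1.   -0.    0.  ]] 13.735624160234616
62 299
62 313 313 [ 449.12 -261.47] [ 449.52 -261.46] [ 449.32 -261.46]
152 302 333 [ 445.92 -299.4 ] [ 459.32 -298.88] [ 452.62 -299.14]
162 302 333 [ 446.05 -303.66] [ 459.52 -303.13] [ 452.79 -303.39]
172 302 333 [ 446.17 -307.95] [ 459.74 -307.43] [ 452.95 -307.69]
182 302 333 [ 446.29 -312.3 ] [ 459.95 -311.77] [ 453.12 -312.04]
192 302 333 [ 446.4  -316.72] [ 460.18 -316.18] [ 453.29 -316.45]
202 302 332 [ 446.51 -321.21] [ 459.98 -320.68] [ 453.25 -320.95]
212 302 332 [ 446.62 -325.78] [ 460.22 -325.25] [ 453.42 -325.52]
222 303 332 [ 447.17 -330.44] [ 460.47 -329.92] [ 453.82 -330.18]
232 303 332 [ 447.28 -335.22] [ 460.73 -334.7 ] [ 454.   -334.96]
242 303 332 [ 447.39 -340.13] [ 461.  -339.6] [ 454.19 -339.87]
252 305 330 [ 448.41 -345.15] [ 460.36 -344.68] [ 454.39 -344.91]
282 304 331 [ 448.28 -361.36] [ 461.74 -360.83] [ 455.01 -361.09]
292 304 331 [ 448.39 -367.17] [ 462.08 -366.64] [ 455.24 -366.9 ]
target over cassette [  61.3  122.4 -468.     3.1    0.1    0.1]
```

```bash
python3 -m crank '[[0,5,-20,0,0,0,1],[0,16,-60,0,0,0,1],[0,29,-110,1,0,0,1],[0,42,-160,1,0,0,1],[0,55,-210,2,0,0,1],[0,68,-260,2,0,0,1],[0,81,-310,3,0,0,1],[0,94,-360,3,0,0,1],[0,107,-410,3.2,0,0,1],[0,118,-450,3.2,0,0,1],[0,122,-468,3.2,0,0,1],[0,122,-468,3.2,0,0,1]]'
python3 -m crank '[[0,0,0,0,0,0,1],[0,0,0,0,0,0,1]]'
python3 - <<'E'
from h import *
import pickle
v7,_=pickle.load(open('v7.pkl','rb'))
m=(v7['img'].min(2)>170)
r0=[r for r in range(130,160) if m[r,306:328].mean()>.8][0]
z=258.3-48.4+11;print('comb +y end',r0,onz(v7,(317,r0-.5),z))
v=snap('wrist','w8.png');s0=snap('scene','s8.png');pickle.dump((v,s0),open('v8.pkl','wb'))
s=ctrl.sense();T=s['tcp_pos'];print(T,Ro.from_rotvec(s['tool_rot']).as_matrix(),s['opening'])
print('down',rel([559,118.3,197.4],frame([0,0,-1],xc(-1))))
print('pred cassette +y end top edge px',proj(v,[555.5,169.5,108]),proj(v,[564.5,169.5,108]),'comb end',proj(v,[T[0],T[1]+56,T[2]-37]))
E
```

```text
t: 15.85
tcp_pos: [558.8, 119.1, 257.2]
tool_rot: [1.219, 1.2, -1.224]
contact_force: [0.1, -0.8, -1.3]
opening: 13.8
t: 16.1
tcp_pos: [559.0, 116.6, 258.1]
tool_rot: [1.222, 1.197, -1.226]
contact_force: [0.3, 0.4, -0.6]
opening: 13.4
comb +y end 145 [ 452.29 -296.14  220.9 ]
[559.08 117.31 258.21] [[ 0.    1.   -0.02]
 [-0.   -0.02 -1.  ]
 [-1.    0.    0.  ]] 13.34487677330623
down [60.8 -0.1 -1.2 -0.2  0.2 -0. ]
pred cassette +y end top edge px [311.14 135.63] [322.68 135.4 ] comb end [313.99 145.88]
```

```bash
python3 -m crank '[[15,0,0,0,0,0,1],[30,0,0,0,0,0,1],[42,0,0,0,0,0,1],[48,0,0,0,0,0,1],[50,0,0,0,0,0,1],[50,0,0,0,0,0,1],[50,0,0,0,0,0,1]]'
python3 - <<'E'
from h import *
import pickle
T=[];[ (T.append(ctrl.sense()['tcp_pos']), ctrl.snapshot('top')) for _ in range(4)]
T=np.mean(T,0);print(T)
v=snap('wrist','w9.png');s=snap('scene','s9.png');pickle.dump((v,s),open('v9.pkl','wb'))
b=T-[0,0,48.4]
for n,X in(('tip-y',[b[0],b[1]+2-40,b[2]-31]),('tip+y',[b[0],b[1]+42,b[2]-31]),('cass top -y',[559,69,108]),('cass top +y',[560,169,108]),('bar-y top',[b[0],b[1]-53,b[2]+11]),('bar+y top',[b[0],b[1]+57,b[2]+11])):print(n,proj(s,X),proj(v,X))
cv2.imwrite('pics/s9c.png',cv2.resize(s['img'][110:210,325:425],(600,600),interpolation=cv2.INTER_CUBIC))
a=cv2.resize(s['img'][120:200,335:415],(480,480),interpolation=cv2.INTER_CUBIC)
w=cv2.resize(v['img'][110:270,267:370],(309,480),interpolation=cv2.INTER_CUBIC)
cv2.imwrite('pics/f9.png',np.hstack([a,w]))
E
```

```text
t: 17.08
tcp_pos: [559.3, 118.6, 208.5]
tool_rot: [1.221, 1.198, -1.223]
contact_force: [-0.8, -0.6, -0.7]
opening: 14.0
[559.27 118.57 208.42]
tip-y [366.07 161.86] [318.06 287.72]
tip+y [390.54 154.3 ] [315.67 163.96]
cass top -y [361.63 169.57] [317.9  285.78]
cass top +y [392.12 160.16] [316.78 145.18]
bar-y top [362.8  149.56] [318.65 348.9 ]
bar+y top [397.24 139.47] [314.46 144.98]
```

View pics/f9.png

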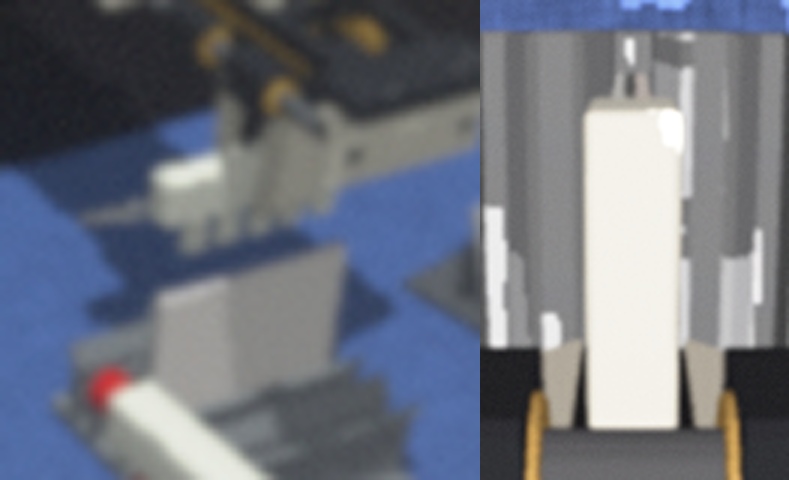

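In the final picture the comb hangs over the cassette, level and parallel to its top edge. Its tooth tips are at about (366.7,162) and (388,156) and the cassette top corners at (361,170) and (393,161), all within about 1 px of prediction. I'll do the last lowering with a sub-mm trim.

```bash
python3 -m crank '[[4,-0.5,1,0,0,0,1],[8,-0.5,1,0,0,0,1],[10,-0.5,1,0,0,0,1],[11,-0.5,1,0,0,0,1],[11,-0.5,1,0,0,0,1],[11,-0.5,1,0,0,0,1],[11,-0.5,1,0,0,0,1]]'
python3 -m crank '[[0,0,0,0,0,0,1],[0,0,0,0,0,0,1],[0,0,0,0,0,0,1]]'
python3 - <<'E'
from h import *
s=snap('scene','s10.png');v=snap('wrist','w10.png');T=ctrl.sense();print(T['t'],T['tcp_pos'],np.abs(T['qvel']).max(),Ro.from_rotvec(T['tool_rot']).as_matrix()[:,0],T['contact_force'])
b=T['tcp_pos']-[0,0,48.4]
print(proj(s,b+[0,-38,-31]),proj(s,b+[0,42,-31]))
# vertical profiles between teeth and cassette top in scene
g=cv2.cvtColor(s['img'],cv2.COLOR_BGR2HSV)
for c in range(362,394,3):print(c,g[148:178,c,1].tolist())
E
```

```text
t: 18.25
tcp_pos: [558.6, 117.5, 197.1]
tool_rot: [1.221, 1.199, -1.224]
contact_force: [1.1, -0.1, -1.3]
opening: 13.9
t: 18.62
tcp_pos: [558.6, 117.5, 197.0]
tool_rot: [1.221, 1.199, -1.224]
contact_force: [-0.5, 0.5, 0.2]
opening: 14.3
18.725 [558.57 117.47 197.03] 0.001651162193530395 [-0. -0. -1.] [ 0.38  0.01 -0.28]
[365.16 165.44] [389.49 157.83]
362 [114, 92, 38, 9, 13, 14, 15, 14, 13, 15, 12, 12, 5, 18, 61, 95, 100, 105, 105, 75, 31, 5, 5, 3, 5, 5, 7, 5, 8, 5]
365 [101, 52, 11, 10, 10, 11, 15, 15, 14, 15, 13, 12, 9, 8, 6, 6, 11, 29, 54, 34, 11, 4, 6, 6, 8, 10, 5, 8, 6, 6]
368 [69, 18, 10, 9, 12, 15, 15, 13, 13, 13, 13, 11, 8, 15, 15, 20, 39, 58, 43, 9, 1, 6, 6, 8, 6, 6, 6, 6, 8, 6]
371 [6, 13, 13, 13, 16, 14, 13, 16, 9, 14, 11, 8, 12, 8, 8, 18, 51, 68, 32, 6, 4, 9, 5, 5, 7, 5, 5, 5, 5, 7]
374 [12, 12, 15, 11, 11, 11, 13, 11, 10, 6, 13, 20, 24, 27, 42, 64, 72, 44, 15, 2, 7, 4, 6, 4, 6, 6, 2, 6, 4, 4]
377 [11, 13, 13, 13, 13, 13, 13, 9, 11, 13, 9, 9, 4, 13, 44, 62, 44, 15, 0, 6, 6, 4, 6, 4, 6, 6, 2, 4, 4, 2]
380 [16, 19, 15, 15, 17, 17, 15, 15, 15, 15, 7, 9, 36, 65, 82, 54, 19, 0, 7, 6, 4, 6, 4, 4, 2, 2, 2, 6, 4, 6]
383 [18, 20, 18, 18, 16, 16, 19, 17, 14, 8, 9, 17, 34, 61, 54, 22, 0, 4, 6, 6, 6, 4, 4, 2, 2, 4, 4, 2, 6, 4]
386 [16, 20, 17, 18, 16, 16, 16, 16, 10, 12, 37, 71, 92, 66, 22, 2, 4, 8, 4, 4, 6, 6, 7, 6, 7, 4, 2, 4, 6, 4]
389 [13, 17, 18, 16, 16, 16, 6, 15, 43, 58, 77, 100, 79, 32, 4, 6, 2, 6, 6, 6, 8, 2, 6, 2, 0, 0, 0, 4, 0, 6]
392 [12, 7, 7, 15, 12, 6, 46, 94, 124, 126, 126, 119, 95, 70, 62, 65, 69, 68, 63, 61, 62, 72, 76, 83, 93, 101, 101, 99, 111, 113]
```

```bash
python3 -c "
from plant import ctrl
print(ctrl.hand_in())"
```

```text
the job is handed in; nothing more can be done
None
```

The job is done and handed in at about 18.7 s of robot time. The cassette is standing in the middle slot, and the arm is holding the long comb still above it.

**Cassette:** I gripped it by its upper half (9.0 mm opening), drew it out along its own plane, stood it upright and lowered it. It touched the slot floor at TCP height 133.3 mm, where full depth was expected. My last 1–2 mm lowering steps after contact raised the push to about 25 N; I eased that to about 6 N before letting go. The picture afterwards showed it upright, fully down and free of the fingers.

**Comb:** I lifted the five-tooth comb straight up (14 mm opening) and carried it with the tooth tips about 50 mm above the tube caps.

**Last checks:**
- **Stillness and level:** the tool points straight down, joint speeds are near zero and the contact force is near zero.
- **Height:** the commanded gap from tooth tips to cassette edge is 9.6 mm. The scene image shows about 3 pixels of gap, roughly 9–10 mm, even along the row.
- **Centring:** by my estimate within about 1 mm across the cassette and 1–2 mm along it.

**Small disagreements:**
- The top camera's first estimates of the stand and comb were 3–9 mm off the close-up wrist views; I used the wrist views.
- The measured TCP position wandered by about 1–2 mm along y.
- In the scene view one end of the comb's bar looked about 2.5 pixels off prediction, though the teeth and the wrist view matched.

I took no closing picture of the other items on the bench. The force readings showed no sign of touching any of them.

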